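Fold away the bench loupe

TASK

The jeweller is done with the loupe on its two-jointed metal arm: fold it away. First fold the lens arm all the way back over the lower arm while the lower arm stays roughly where it is; only then swing the folded pair by the knob at the elbow until the lower arm lies over the middle of the round wooden rest. Leave the black soldering block, the jar and the dish where they stand, and let go.

Things in the scene. Friction and masses are not known exactly. Their poses are not given: they have to be found in the camera images.
- stand: Fixed dark steel foot plate 70 x 70 mm, 10 mm thick, with a post; origin on the bench under the vertical hinge axis of the lower arm. Its x axis is the direction of the lower arm at joint value 0. Lower arm: aluminium bar 22 mm wide, 120 mm from the stand's axis to the elbow's axis, occupying 43 to 52 mm above the bench.
- lower_arm (a joint): Hinge of the lower arm on the stand, vertical axis, rad: 0 along the stand's x axis, grows anticlockwise seen from above, range -1.5 to 1.5. Stiff (friction about 0.45 N m): stays where it is left.
- lens_arm (a joint): Hinge of the lens arm at the elbow, vertical axis, rad: 0 = fully folded (end stop; lens arm lies on top of the lower arm, pointing back at the stand), grows as it opens anticlockwise seen from above, to 2.95; folding turns it clockwise. Light (friction about 0.1 N m), stays where left. Lens arm 20 mm wide, 53 to 61 mm above the bench; passes over lower arm, rest and foot.
- elbow_knob (a point): Point 85 mm above the bench on the axis of the black upright knob at the elbow (18 mm diameter, from 64 to 100 mm above the bench, turns freely about its own axis). The point turns with the lower arm: its x axis points from the stand outwards along the lower arm, y to its left, z up.
- lens_knob (a point): Point 85 mm above the bench on the axis of the black upright knob on the lens arm, 80 mm from the elbow axis, between elbow and lens (18 mm diameter, from 64 to 100 mm above the bench, turns freely about its own axis). Its x axis: along the lens arm towards the elbow. The round lens in its black rim (33 mm radius) is centred 120 mm from the elbow axis.
- rest: Fixed round turned-wood rest, 56 mm diameter, 36 mm high with a cork top; origin at the centre of its underside. It stands either to the left or to the right of the lower arm, 105 to 135 mm from the stand's axis; the arm passes 7 mm above it.
- solder_block: Black square soldering block 56 x 56 x 26 mm, on the other side from the rest, low enough for the arm to pass over; origin at the centre of its underside; a bystander, leave it where it stands
- jar: Closed amber glass jar, 50 mm diameter, 75 mm high, origin at the centre of its underside; it stands 100 to 150 mm from the stand's axis, behind it, out of the arm's way; a bystander, leave it where it stands
- dish: White ceramic dish, 64 mm across, 28 mm high, origin at the centre of its underside; a bystander, leave it where it stands
There are look-alikes about, which are no part of the job. There is more than one size of the stand; the job needs the middle-sized.

How it is judged:
By the outcome, as a careful person would: the job done as asked, in the order asked, and still so for the second after the job is handed in, with the robot touching nothing.
It also fails if it takes over 56 s, if anything falls off the work surface, if the arm or the gripper's body presses on something with over 40 N, if the wrist force passes 120 N, or if a joint passes its speed limit or range.

ROBOT

A 7-joint arm with a two-finger parallel gripper is mounted at the origin on the work surface. World frame = base frame: x ahead of the robot, y to its left, z up, the work surface at z = 0. Lengths are in mm, angles in rad, forces in N, time in s.
With the tool pointing down it reaches from about 400 to 875 mm from the base axis. Payload 4.4 kg.
Tool frame: the origin (TCP) lies midway between the tips of the shut fingers; the grasp point (between the pads) lies grasp_offset behind it (grasp_offset is the distance from the TCP to the grasp point, in mm); z points along the fingers, y is the line along which they close (so a half turn about z gives the same grasp; the last joint's range is limited). The gripper opens to 85 mm and grips with 20 to 120 N. Pads are 22 mm wide; open, the fingers measure 114 mm over their backs; the gripper's body (76 mm by 85 mm) begins 54 mm behind the grasp point. The pads swing forward as they close: fully open they stand 13 mm farther back than shut.
Start: joints at [-1.371, 0.628, 0.038, 1.517, -0.027, 0.996, -0.02], TCP at [170.718, 627.195, 231.313] pointing down, gripper open.
Joint ranges: [-3.06, 3.06], [-0.37, 2.12], [-1.25, 1.32], [0.18, 2.47], [-1.1, 4.24], [0.23, 1.98], [-2.94, 2.94]. Speed limits (rad/s): [2.57, 2.57, 3.14, 3.14, 3.14, 3.14, 3.14].

INTERFACE

Orientations are given as [roll, pitch, yaw] about the fixed x, y, z axes, in that order (R = Rz(yaw) Ry(pitch) Rx(roll)).
In Python, from cell import * gives the robot as it stands. The module is installed in compiled form; this text tells all that it offers.
- The arm moves only by the shell command python3 -m jog 'ROWS'. ROWS is a JSON object of lists of equal length, an entry for each row: "angular": the turn, a rotation vector about the tool's x, y, z in degrees, a list of three; "travel": the shift along the tool's x, y, z in cm, a list of three; "fingers": the closure, from 0 (fully open) to 1 (shut). In form: {"angular": [[rx, ry, rz], ...], "travel": [[tx, ty, tz], ...], "fingers": [fingers, ...]}. A call has 1 to 5 rows; each row is the pose to reach, as a shift and turn from the pose commanded when the call began, along the tool's axes at that moment; what a row does not reach only later rows make up. A row lasts 1/8 s, in which the tool goes at most 62.5 mm and 10.7 degrees, less where a joint would pass 70% of its speed; a pose out of reach is approached as far as the arm can. A call with a gripper value outside its range is refused whole. The fingers move at their own pace and stop on an object; the grip force is fixed at half the most. Time passes only in rows, so rows that repeat a pose let the fingers close. It gives the time, the measured TCP pose, the force and the opening at its end, in the units of the state.
- read_state(): the state, without advancing time (a new reading comes with each control period).
- get_image(name): name is "scene" or "top" or "wrist"; returns the picture (420x560x3 uint8, red, green, blue); there is no depth.
- camera_model(name): a dict with "mtx" (3x3 intrinsics, pixels), "T" (4x4, takes a point from camera to world coordinates). Camera axes: x right, y down, z forward; pixel columns grow to the right and rows downward; lengths in mm; the calibration is good to about 2 mm. A picture is of the moment at which its call begins: read the wrist's pose just before it. camera_model takes no time and is no camera call; for the wrist camera it gives the pose at the moment of the call.
- finish_job(): hands the job in, once; it reports no verdict.
The state is a dict: "clock": time; "qpos": joint angles; "qd": joint speeds; "tau": joint torques, N m; "eef_pos": TCP position; "tool_rot": TCP orientation; "force": force on the tool from outside, world axes, zero at the start; "torque": the same for the moment, N m; "width": finger opening in mm.
Only numpy, scipy, OpenCV 4.12 (cv2) and the standard library are available. Lean on these libraries where they do the work, as an engineer would, in place of code of your own. Each camera call takes 0.05 s, during which the arm holds its last target. There are 200 camera calls.

## Working session

There is one attempt and no reset: what is moved stays moved. The work goes in short steps, Python scripts to look and compute and a shell command to move; the robot and the scene stay as the last step left them, time stands still between calls to the robot, and variables do not carry over. Pictures are saved under pics/ and viewed, on a budget of 10 in all, crops included, one or two more only if the job needs it, and the job is handed in when it is done.

```bash
mkdir -p pics
python3 - <<'E'
from cell import *
import cv2,numpy as np
s=read_state();print(s)
for n in("scene","top"):
    im=get_image(n);cv2.imwrite(f"pics/{n}0.png",cv2.cvtColor(im,cv2.COLOR_RGB2BGR));m=camera_model(n);print(n,np.round(m["mtx"],1).tolist(),np.round(m["T"],3).tolist())
E
```

```text
{'clock': 0.0, 'qpos': array([-1.37080388,  0.62934684,  0.03845483,  1.51839333, -0.02700758,
        0.99631716, -0.01999239]), 'qd': array([-0.00017444, -0.00190146, -0.00163972, -0.00094217, -0.0007371 ,
       -0.00087371,  0.00061755]), 'tau': array([ 7.88567650e-04, -5.63407016e+01,  1.22632340e+00, -1.93436944e+01,
        1.09076482e-02,  1.08455479e-02, -6.07515275e-06]), 'eef_pos': array([170.54640493, 626.55765242, 230.38077889]), 'tool_rot': array([-3.13964654e+00,  2.76499428e-05,  2.87579272e+00]), 'force': array([-0.14682095,  0.65974025, -0.29823837]), 'torque': array([ 0.07410922, -0.04826344, -0.00528213]), 'width': 85.37128143475981}
scene [[432.9, 0.0, 276.6], [0.0, 432.9, 212.4], [0.0, 0.0, 1.0]] [[0.608, 0.607, -0.512, 1095.014], [0.794, -0.46, 0.397, -282.9], [0.005, -0.647, -0.762, 801.877], [0.0, 0.0, 0.0, 1.0]]
top [[533.0, 0.0, 278.5], [0.0, 533.0, 208.9], [0.0, 0.0, 1.0]] [[0.015, -0.989, 0.145, 475.266], [-1.0, -0.017, -0.012, 84.524], [0.014, -0.145, -0.989, 1240.336], [0.0, 0.0, 0.0, 1.0]]
```

View pics/top0.png

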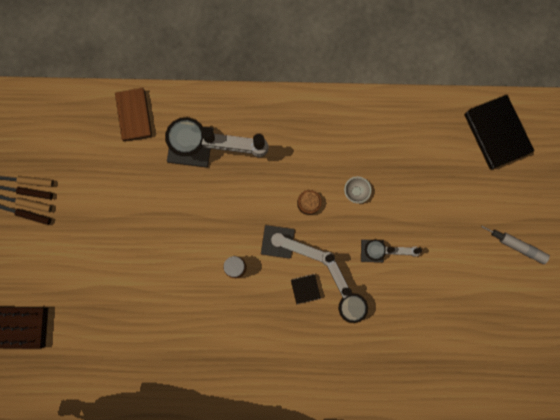

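View pics/scene0.png

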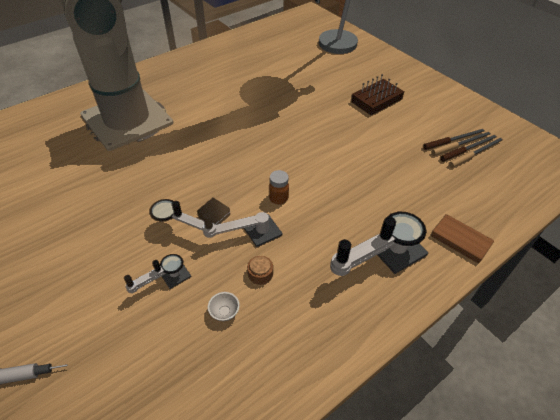

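Top view: there are three stands. The large one is at px (190,150) and already folded, the open one at (278,241), and the small one at (373,250). The open one has its elbow at (327,257), lens knob at (346,293) and lens at (353,308). It is the middle-sized stand, with the rest at (310,202), block at (306,289), jar at (235,266) and dish at (358,190). I'll measure these and confirm in a crop.

```bash
cat > h.py <<'E'
import cv2,numpy as np
from cell import *
def ray(n,uv,z,m=None):
    m=m or camera_model(n);T=m["T"]
    d=T[:3,:3]@np.linalg.inv(m["mtx"])@[uv[0],uv[1],1]
    return T[:3,3]+d*(z-T[2,3])/d[2]
def px(n,p):
    m=camera_model(n);c=np.linalg.inv(m["T"])@[*p,1];q=m["mtx"]@c[:3];return q[:2]/q[2]
E
python3 - <<'E'
from h import *
t=cv2.imread("pics/top0.png")
c=t[170:340,215:400];cv2.imwrite("pics/crop0.png",cv2.resize(c,None,fx=4.2,fy=3.5*1.2,interpolation=3)[:600*2])
c=cv2.resize(t[185:325,220:400],None,fx=4.2,fy=4.2,interpolation=cv2.INTER_CUBIC);c=cv2.convertScaleAbs(c,alpha=1.6,beta=10);cv2.imwrite("pics/crop0.png",c)
for nm,uv,z in[("foot",(278,241),10),("post",(278,239),52),("elbow",(328,258),100),("lensknob",(346,293),100),("lens",(353,308),57),("rest",(310,202),36),("block",(306,289),26),("jar",(235,266),75),("dish",(358,190),28),("small foot",(373,250),10),("bigfoot",(190,150),10)]:
    print(nm,ray("top",uv,z).round())
for corners in [((265,226),(295,230)),((361,240),(384,240)),((170,165),(210,166))]: print(np.linalg.norm(ray("top",corners[0],10)-ray("top",corners[1],10)))
E
```

```text
foot [581.  70.  10.]
post [582.  70.  52.]
elbow [539. -37. 100.]
lensknob [465. -75. 100.]
lens [433. -96.  57.]
rest [669.  -2.  36.]
block [472.   5.  26.]
jar [520. 163.  75.]
dish [ 701. -114.   28.]
small foot [ 564. -150.   10.]
bigfoot [793. 281.  10.]
70.24856103665576
53.48368163112517
94.09376291202281
```

View pics/crop0.png

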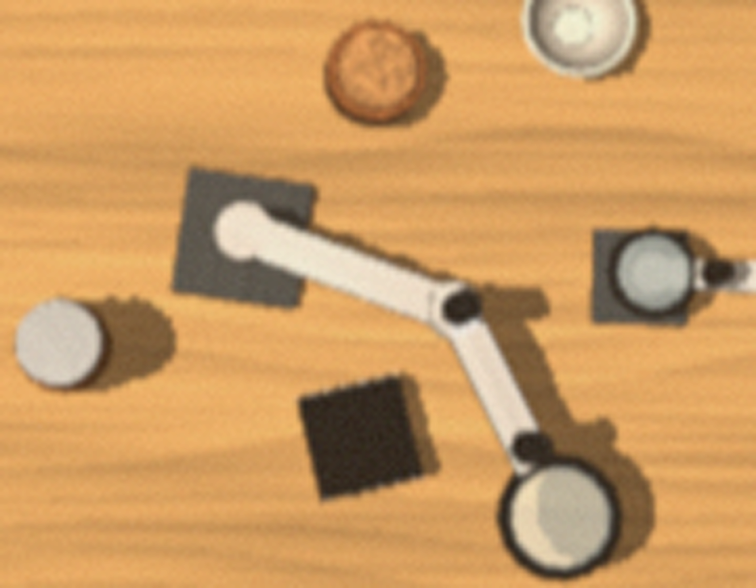

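The crop confirms it: the foot edge measures 70 mm, against 53 mm for the small stand and 94 mm for the large, so the open one is the middle-sized. The rest is on the +x side and the block on the other side. Pivot to elbow is about 115 mm and pivot to rest 113 mm, both consistent with the description. I'll refine the positions and plan the approach.

```bash
cat >> h.py <<'E'
from scipy.spatial.transform import Rotation as Rn
def rows(*wps):
    """wps: (x,y,z,yaw_deg of tool x); prints travel cm / rotvec deg from the measured pose"""
    s=read_state();R=Rn.from_euler('xyz',s["tool_rot"])
    for w in wps:
        G=Rn.from_euler('xyz',[np.pi,0,np.radians(w[3])])
        print("trav",(R.inv().apply(np.array(w[:3])-s["eef_pos"])/10).round(2).tolist(),"ang",np.degrees((R.inv()*G).as_rotvec()).round(1).tolist())
def st():
    s=read_state();print("t",s["clock"],"p",s["eef_pos"].round(1),"rpy",np.degrees(s["tool_rot"]).round(1),"F",s["force"].round(1),"w",round(s["width"],1),"q",s["qpos"].round(2))
E
python3 - <<'E'
from h import *
import cell
print({k:getattr(cell,k) for k in dir(cell) if not k.startswith('_') and not callable(getattr(cell,k))})
P=ray("top",(277.6,239.8),52);E=ray("top",(330,258.1),82);L=ray("top",(346.4,291.2),82);C=ray("top",(353.1,308.3),57);Rr=ray("top",(309.8,202.4),36)
for n,v in zip("PELCR",(P,E,L,C,Rr)):print(n,v.round(1), px("scene",v).round())
print([np.linalg.norm((a-b)[:2]).round(1) for a,b in((P,E),(E,L),(E,C),(P,Rr))],[np.degrees(np.arctan2(*(a-b)[1::-1])).round(1) for a,b in((E,P),(L,E),(C,E),(Rr,P))])
rows((470,300,230,165),(440,-30,180,207),(464,-75,180,207))
E
```

```text
{'grasp_offset': 18.700000000000003}
P [580.1  71.2  52. ] [261. 217.]
E [539.5 -42.8  82. ] [206. 221.]
L [469.  -78.2  82. ] [176. 209.]
C [432.1 -96.3  57. ] [162. 210.]
R [668.5  -1.5  36. ] [258. 263.]
[np.float64(121.0), np.float64(78.9), np.float64(120.0), np.float64(114.4)] [np.float64(-109.6), np.float64(-153.3), np.float64(-153.5), np.float64(-39.4)]
trav [-37.47, -23.65, 0.09] ang [-0.1, -0.0, -0.2]
trav [-43.25, -56.27, 5.14] ang [-0.1, -0.0, -42.2]
trav [-46.75, -59.98, 5.15] ang [-0.1, -0.0, -42.2]
```

```bash
python3 -m jog '{"angular":[[0,0,0],[0,0,0],[0,0,0],[0,0,0],[0,0,0]],"travel":[[-37.5,-23.6,0],[-37.5,-23.6,0],[-37.5,-23.6,0],[-37.5,-23.6,0],[-37.5,-23.6,0]],"fingers":[0,0,0,0,0]}' && python3 -c "
from h import *
st();rows((470,300,230,165),(450,-30,200,207))"
```

```text
clock: 0.72
eef_pos: [383.2, 395.4, 231.1]
tool_rot: [-3.141, -0.0, 2.876]
force: [0.7, 0.5, -0.3]
width: 85.6
t 0.725 p [383.2 395.4 231.1] rpy [-180.    -0.   164.8] F [ 0.7  0.5 -0.3] w 85.6 q [-0.88  0.49  0.04  1.8  -0.03  0.86  0.48]
trav [-10.88, -6.93, 0.11] ang [-0.0, -0.0, -0.2]
trav [-17.61, -39.29, 3.12] ang [-0.0, -0.0, -42.2]
```

```bash
python3 -m jog '{"angular":[[0,0,-10],[0,0,-20],[0,0,-30],[0,0,-40],[0,0,-42]],"travel":[[-10,-7,0],[-10,-7,0],[-17.6,-39,0],[-17.6,-39,0],[-17.6,-39,0]],"fingers":[0.3,0.3,0.3,0.3,0.3]}' && python3 -c "
from h import *
st();rows((450,-60,190,207),(469,-78,190,207))"
```

```text
clock: 1.35
eef_pos: [453.8, 113.7, 231.1]
tool_rot: [3.142, -0.0, -2.672]
force: [1.8, -0.2, -0.0]
width: 59.5
t 1.35 p [453.8 113.7 231.1] rpy [ 180.    -0.  -153.1] F [ 1.8 -0.2 -0. ] w 59.5 q [-0.2   0.37 -0.14  2.    0.08  0.77  1.65]
trav [8.2, -15.32, 4.11] ang [0.0, -0.0, -0.1]
trav [7.32, -17.78, 4.11] ang [0.0, -0.0, -0.1]
```

```bash
python3 -m jog '{"angular":[[0,0,0],[0,0,0],[0,0,0],[0,0,0],[0,0,0]],"travel":[[7.3,-17.8,4],[7.3,-17.8,4],[7.3,-17.8,4],[7.3,-17.8,4],[7.3,-17.8,4]],"fingers":[0.4,0.4,0.4,0.4,0.4]}' && python3 -c "
from h import *
st();m=camera_model('wrist');im=get_image('wrist');cv2.imwrite('pics/w1.png',im[:,:,::-1]);np.savez('w1.npz',**m)
for p in [(469,-78.2,100),(539.5,-42.8,100),(469,-78.2,64),(539.5,-42.8,64)]: print(px('wrist',p).round())"
```

```text
clock: 1.98
eef_pos: [468.9, -76.0, 191.0]
tool_rot: [3.141, -0.001, -2.676]
force: [-0.3, 1.6, 0.3]
width: 51.3
t 1.975 p [468.9 -76.  191. ] rpy [ 179.9   -0.  -153.3] F [-0.3  1.6  0.3] w 51.3 q [ 0.18  0.44 -0.11  2.03  0.08  0.67  2.06]
[275. 213.]
[276. 310.]
[276. 199.]
[276. 287.]
```

View pics/w1.png

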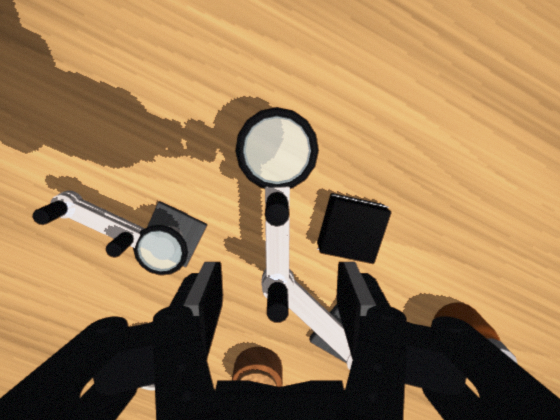

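The wrist view shows the lens knob at px (277,210) and the elbow knob at (277,302), within about 2 px of the projection of my estimates. The jaws straddle the lens arm line. I'll descend and cage the lens knob loosely, with the jaw line tangential, so that no radial force goes into the lower arm.

```bash
python3 -m jog '{"angular":[[0,0,0],[0,0,0],[0,0,0],[0,0,0],[0,0,0]],"travel":[[0.1,0.2,6],[0.1,0.2,12.3],[0.1,0.2,12.3],[0.1,0.2,12.3],[0.1,0.2,12.3]],"fingers":[0.4,0.4,0.5,0.73,0.73]}' && python3 -m jog '{"angular":[[0,0,0]],"travel":[[0,0,0]],"fingers":[0.73]}' && python3 -c "
from h import *
st()
E=np.array([539.5,-42.8])
def w(a): 
    t=np.radians(a);return (E[0]+79.5*np.cos(t),E[1]+79.5*np.sin(t),67.5,a)
rows(*[w(206.5-8*k) for k in range(1,6)])"
```

```text
clock: 2.65
eef_pos: [469.7, -74.4, 71.3]
tool_rot: [-3.138, 0.005, -2.674]
force: [0.1, -0.7, 0.9]
width: 23.0
clock: 2.78
eef_pos: [469.0, -74.7, 70.7]
tool_rot: [-3.139, 0.004, -2.674]
force: [0.0, -0.4, 1.5]
width: 22.9
t 2.775 p [469.  -74.7  70.7] rpy [-179.8    0.2 -153.2] F [ 0.  -0.4  1.5] w 22.9 q [ 0.15  0.66 -0.07  2.13  0.13  0.35  2.01]
trav [0.14, 0.82, 0.32] ang [-0.1, 0.2, 8.3]
trav [-0.1, 1.9, 0.32] ang [-0.1, 0.3, 16.3]
trav [-0.48, 2.94, 0.32] ang [-0.1, 0.3, 24.3]
trav [-1.01, 3.92, 0.32] ang [-0.1, 0.3, 32.3]
trav [-1.66, 4.81, 0.32] ang [-0.1, 0.3, 40.3]
```

```bash
python3 -m jog '{"angular":[[0,0,8],[0,0,16],[0,0,24],[0,0,32],[0,0,40]],"travel":[[0.1,0.8,0.2],[-0.1,1.9,0.2],[-0.5,2.9,0.2],[-1.0,3.9,0.2],[-1.7,4.8,0.2]],"fingers":[0.73,0.73,0.73,0.73,0.73]}' && python3 -c "
from h import *
st()
s=read_state();print(np.degrees(np.arctan2(s['eef_pos'][1]+42.8,s['eef_pos'][0]-539.5))%360)
E=np.array([539.5,-42.8])
def w(a): 
    t=np.radians(a);return (E[0]+79.5*np.cos(t),E[1]+79.5*np.sin(t),67.5,a)
rows(*[w(166.5-8*k) for k in range(1,6)])"
```

```text
clock: 3.4
eef_pos: [461.5, -24.2, 67.8]
tool_rot: [3.141, 0.002, 2.905]
force: [-0.7, -1.5, 1.2]
width: 23.3
t 3.4 p [461.5 -24.2  67.8] rpy [1.800e+02 1.000e-01 1.665e+02] F [-0.7 -1.5  1.2] w 23.3 q [-0.08  0.66  0.1   2.17 -0.19  0.32  1.52]
166.59498707042061
trav [-0.15, 1.12, 0.03] ang [0.0, 0.1, 8.0]
trav [-0.38, 2.2, 0.03] ang [0.1, 0.1, 16.0]
trav [-0.75, 3.25, 0.03] ang [0.1, 0.1, 24.0]
trav [-1.27, 4.23, 0.03] ang [0.1, 0.1, 32.0]
trav [-1.93, 5.13, 0.04] ang [0.1, 0.1, 40.0]
```

Tracking well, with a small force against the motion. Next arc.

```bash
python3 -m jog '{"angular":[[0,0,8],[0,0,16],[0,0,24],[0,0,32],[0,0,40]],"travel":[[-0.1,1.1,0],[-0.4,2.2,0],[-0.8,3.2,0],[-1.3,4.2,0],[-1.9,5.1,0]],"fingers":[0.73,0.73,0.73,0.73,0.73]}' && python3 -c "
from h import *
st()
E=np.array([539.5,-42.8])
def w(a): 
    t=np.radians(a);return (E[0]+79.5*np.cos(t),E[1]+79.5*np.sin(t),67.5,a)
m=camera_model('wrist');im=get_image('wrist');cv2.imwrite('pics/w2.png',im[:,:,::-1]);np.savez('w2.npz',**m)
for p in [(539.5,-42.8,100),(580,71,61)]: print(px('wrist',p).round())
rows(*[w(126.5-8*k) for k in range(1,6)])"
```

```text
clock: 4.03
eef_pos: [491.4, 21.6, 67.7]
tool_rot: [3.14, -0.0, 2.208]
force: [-1.7, -1.2, 1.1]
width: 23.0
t 4.025 p [491.4  21.6  67.7] rpy [179.9  -0.  126.5] F [-1.7 -1.2  1.1] w 23.0 q [-0.3   0.7   0.3   2.09 -0.49  0.41  1.02]
[277. 477.]
[483. 293.]
trav [-0.19, 0.93, 0.01] ang [0.2, 0.0, 7.9]
trav [-0.41, 2.02, 0.02] ang [0.2, -0.0, 15.9]
trav [-0.79, 3.06, 0.02] ang [0.2, -0.0, 23.9]
trav [-1.31, 4.04, 0.03] ang [0.2, -0.0, 31.9]
trav [-1.96, 4.94, 0.03] ang [0.2, -0.0, 39.9]
```

View pics/w2.png

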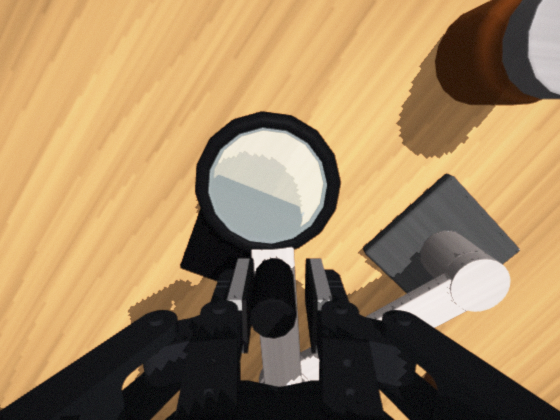

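The lens knob sits between the pads at px (272,295), the lens has passed over the block, and the post at (480,285) is where expected. The lower arm hasn't moved.

```bash
python3 -m jog '{"angular":[[0,0,8],[0,0,16],[0,0,24],[0,0,32],[0,0,40]],"travel":[[-0.1,1.0,0],[-0.4,2.0,0],[-0.8,3.1,0],[-1.3,4.0,0],[-1.9,4.9,0]],"fingers":[0.73,0.73,0.73,0.73,0.73]}' && python3 -c "
from h import *
st()
E=np.array([539.5,-42.8])
def w(a): 
    t=np.radians(a);return (E[0]+79.5*np.cos(t),E[1]+79.5*np.sin(t),67.5,a)
rows(*[w(a) for a in (82,78,75,72,70)])"
```

```text
clock: 4.7
eef_pos: [541.4, 36.0, 67.2]
tool_rot: [-3.141, -0.002, 1.512]
force: [-2.2, 0.3, -0.1]
width: 22.9
t 4.7 p [541.4  36.   67.2] rpy [-1.80e+02 -1.00e-01  8.66e+01] F [-2.2  0.3 -0.1] w 22.9 q [-0.45  0.79  0.52  1.96 -0.7   0.58  0.49]
trav [0.05, 0.91, -0.03] ang [-0.0, -0.1, 4.6]
trav [-0.01, 1.46, -0.03] ang [-0.0, -0.1, 8.6]
trav [-0.09, 1.87, -0.03] ang [-0.0, -0.1, 11.6]
trav [-0.18, 2.28, -0.03] ang [-0.0, -0.1, 14.6]
trav [-0.26, 2.55, -0.03] ang [-0.0, -0.1, 16.6]
```

```bash
python3 -m jog '{"angular":[[0,0,4.6],[0,0,8.6],[0,0,11.6],[0,0,13]],"travel":[[0,0.9,0],[0,1.5,0],[-0.1,1.9,0],[-0.1,2.1,0]],"fingers":[0.73,0.73,0.73,0.73]}' && python3 -c "
from h import *
st()"; python3 -m jog '{"angular":[[0,0,1]],"travel":[[0,0.15,0]],"fingers":[0.73]}';python3 -m jog '{"angular":[[0,0,1]],"travel":[[0,0.15,0]],"fingers":[0.73]}'
```

```text
clock: 5.2
eef_pos: [562.5, 33.5, 67.1]
tool_rot: [-3.141, -0.001, 1.288]
force: [-1.2, -1.0, 0.8]
width: 23.1
t 5.2 p [562.5  33.5  67.1] rpy [-1.80e+02 -1.00e-01  7.38e+01] F [-1.2 -1.   0.8] w 23.1 q [-0.47  0.83  0.59  1.9  -0.75  0.65  0.31]
clock: 5.32
eef_pos: [563.9, 33.1, 66.8]
tool_rot: [-3.141, -0.001, 1.27]
force: [-1.2, 0.2, 0.6]
width: 23.3
clock: 5.45
eef_pos: [565.4, 32.5, 66.5]
tool_rot: [-3.141, -0.001, 1.252]
force: [-1.3, 0.0, 1.0]
width: 22.9
```

```bash
python3 -m jog '{"angular":[[0,0,1]],"travel":[[0,0.15,0]],"fingers":[0.73]}'|egrep 'eef|force';python3 -m jog '{"angular":[[0,0,1]],"travel":[[0,0.15,0]],"fingers":[0.73]}'|egrep 'eef|force';python3 -m jog '{"angular":[[0,0,0]],"travel":[[0,0,0]],"fingers":[0.73]}'|egrep 'eef|force'
```

```text
eef_pos: [566.9, 32.0, 66.4]
force: [-1.6, 0.4, 0.6]
eef_pos: [568.4, 31.4, 66.3]
force: [-0.8, -0.1, 0.8]
eef_pos: [568.6, 31.2, 66.2]
force: [-0.0, 0.6, 0.5]
```

```bash
for i in 1; do python3 -m jog '{"angular":[[0,0,1]],"travel":[[0,0.15,0]],"fingers":[0.73]}'|egrep 'eef|force';python3 -m jog '{"angular":[[0,0,1]],"travel":[[0,0.15,0]],"fingers":[0.73]}'|egrep 'eef|force';python3 -m jog '{"angular":[[0,0,0]],"travel":[[0,0,0]],"fingers":[0.73]}'|egrep 'eef|force';done; python3 -c "
from h import *
im=get_image('top');cv2.imwrite('pics/top2f.png',im[:,:,::-1]);c=cv2.resize(im[185:325,220:400,::-1],None,fx=4.2,fy=4.2,interpolation=3);cv2.imwrite('pics/crop2.png',cv2.convertScaleAbs(c,alpha=1.6,beta=10))
im=get_image('wrist');cv2.imwrite('pics/w3.png',im[:,:,::-1])
for p in [(539.5,-42.8,64),(580,71.2,61)]: print(px('wrist',p).round())"
```

```text
eef_pos: [569.6, 30.8, 66.3]
force: [-1.5, 0.9, 0.3]
eef_pos: [570.2, 30.7, 66.1]
force: [-4.6, 1.3, 3.6]
eef_pos: [570.2, 30.7, 66.1]
force: [-4.3, 1.0, 2.5]
[279. 408.]
[265. 184.]
```

View pics/w3.png

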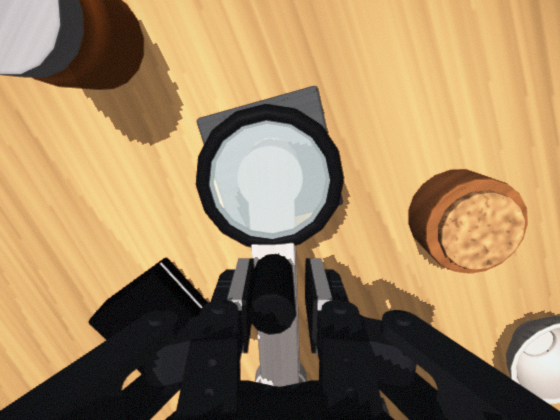

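The contact force rose to about 4.6 N. The lens is concentric with the post at px (270,175), and the lens arm lies over the lower arm, so it is at the stop. One more slight push, then release and move to the elbow knob.

```bash
python3 -m jog '{"angular":[[0,0,0.3]],"travel":[[0,0.1,0]],"fingers":[0.73]}'|egrep 'eef|force'; python3 -m jog '{"angular":[[0,0,0],[0,0,0],[0,0,0],[0,0,0],[0,0,0]],"travel":[[0,-0.2,0],[0,-0.2,0],[0,-0.2,-2],[0,-0.2,-6],[0,-0.2,-6]],"fingers":[0.6,0.45,0.45,0.45,0.45]}' && python3 -c "
from h import *
st();rows((539.5,-42.8,127,70.4))"
```

```text
eef_pos: [570.3, 30.7, 66.0]
force: [-7.0, 3.9, 5.5]
clock: 7.05
eef_pos: [573.2, 29.8, 130.2]
tool_rot: [3.134, -0.002, 1.177]
force: [0.7, -0.1, 0.4]
width: 47.5
t 7.05 p [573.2  29.8 130.2] rpy [ 1.796e+02 -1.000e-01  6.740e+01] F [ 0.7 -0.1  0.4] w 47.5 q [-0.53  0.76  0.72  1.85 -0.69  0.79  0.16]
trav [-8.0, -0.32, 0.3] ang [0.4, -0.1, -3.0]
```

```bash
python3 -m jog '{"angular":[[0,0,-3],[0,0,-3],[0,0,-3],[0,0,-3]],"travel":[[-8,-0.3,0],[-8,-0.3,-2],[-8,-0.3,-2],[-8,-0.3,-2]],"fingers":[0.45,0.45,0.45,0.45]}' && python3 -c "
from h import *
st();im=get_image('wrist');cv2.imwrite('pics/w4.png',im[:,:,::-1]);m=camera_model('wrist')
for p in [(539.5,-42.8,100),(539.5+26.6,-42.8+75,100),(580,71.2,61)]: print(px('wrist',p).round())"
```

```text
clock: 7.55
eef_pos: [537.5, -40.3, 146.0]
tool_rot: [-3.141, -0.001, 1.232]
force: [-0.4, 0.8, -0.1]
width: 47.2
t 7.55 p [537.5 -40.3 146. ] rpy [-1.80e+02 -1.00e-01  7.06e+01] F [-0.4  0.8 -0.1] w 47.2 q [-0.42  0.7   0.71  1.93 -0.65  0.76  0.32]
[285. 241.]
[286.  97.]
[285.  24.]
```

View pics/w4.png

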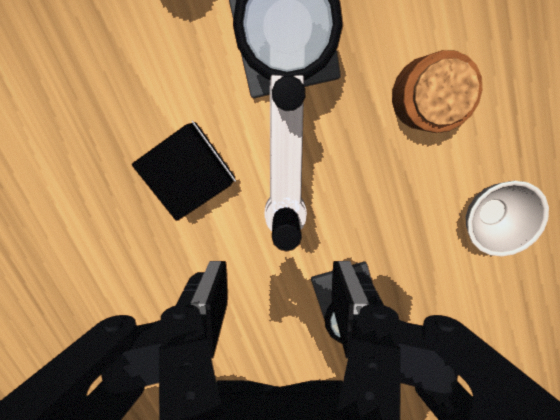

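The elbow knob top is at px (286,234) and the lens knob top at (288,92), in line with the folded arm. The lower arm is still at about −110°. Next I'll descend on the elbow knob and cage it.

```bash
python3 -m jog '{"angular":[[0,0,0],[0,0,0],[0,0,0],[0,0,0],[0,0,0]],"travel":[[0,0.2,4],[0,0.2,7.9],[0,0.2,7.9],[0,0.2,7.9],[0,0.2,7.9]],"fingers":[0.45,0.5,0.73,0.73,0.73]}' && python3 -c "
from h import *
st()
P=np.array([580.4,72])
def w(a): 
    t=np.radians(a);return (P[0]+120*np.cos(t),P[1]+120*np.sin(t),67.5,a+180)
rows(*[w(-109+6*k) for k in range(1,6)])"
```

```text
clock: 8.22
eef_pos: [539.6, -42.6, 68.6]
tool_rot: [3.14, -0.001, 1.23]
force: [0.2, 0.4, -0.1]
width: 23.2
t 8.225 p [539.6 -42.6  68.6] rpy [179.9  -0.   70.5] F [ 0.2  0.4 -0.1] w 23.2 q [-0.34  0.8   0.59  1.97 -0.77  0.61  0.42]
trav [0.24, 1.37, 0.11] ang [0.1, -0.0, -6.5]
trav [0.45, 2.61, 0.12] ang [0.1, -0.0, -12.5]
trav [0.79, 3.82, 0.12] ang [0.1, -0.0, -18.5]
trav [1.25, 4.99, 0.12] ang [0.1, -0.0, -24.5]
trav [1.83, 6.11, 0.12] ang [0.1, -0.0, -30.5]
```

```bash
python3 -m jog '{"angular":[[0,0,-6.5],[0,0,-12.5],[0,0,-18.5],[0,0,-24.5],[0,0,-30.5]],"travel":[[0.2,1.3,0.1],[0.4,2.6,0.1],[0.8,3.8,0.1],[1.2,5.0,0.1],[1.8,6.1,0.1]],"fingers":[0.73,0.73,0.73,0.73,0.73]}' && python3 -c "
from h import *
st()
P=np.array([580.4,72])
def w(a): 
    t=np.radians(a);return (P[0]+120*np.cos(t),P[1]+120*np.sin(t),67.5,a+180)
rows(*[w(-79+6*k) for k in range(1,6)])"
```

```text
clock: 8.85
eef_pos: [600.9, -46.7, 67.3]
tool_rot: [-3.139, -0.0, 1.765]
force: [-4.9, -0.6, 1.6]
width: 23.1
t 8.85 p [600.9 -46.7  67.3] rpy [-179.9   -0.   101.1] F [-4.9 -0.6  1.6] w 23.1 q [-0.26  0.83  0.48  1.79 -0.58  0.67  0.75]
trav [0.1, 1.51, -0.03] ang [-0.1, -0.0, -5.9]
trav [0.3, 2.75, -0.03] ang [-0.1, -0.0, -11.9]
trav [0.62, 3.96, -0.03] ang [-0.1, -0.0, -17.9]
trav [1.07, 5.14, -0.04] ang [-0.1, -0.0, -23.9]
trav [1.64, 6.26, -0.04] ang [-0.1, -0.1, -29.9]
```

Now being swung; the reaction is about 5 N, as expected. Continuing.

```bash
python3 -m jog '{"angular":[[0,0,-6],[0,0,-12],[0,0,-18],[0,0,-24],[0,0,-30]],"travel":[[0.1,1.4,0],[0.3,2.7,0],[0.6,3.9,0],[1.1,5.1,0],[1.6,6.2,0]],"fingers":[0.73,0.73,0.73,0.73,0.73]}' && python3 -c "
from h import *
st()
P=np.array([580.4,72])
def w(a): 
    t=np.radians(a);return (P[0]+120*np.cos(t),P[1]+120*np.sin(t),67.5,a+180)
rows(*[w(a) for a in (-46,-43,-40.5)])
im=get_image('wrist');cv2.imwrite('pics/w5.png',im[:,:,::-1])"
```

```text
clock: 9.48
eef_pos: [659.0, -20.2, 67.3]
tool_rot: [-3.139, 0.0, 2.288]
force: [-3.3, -3.5, 2.1]
width: 23.1
t 9.475 p [659.  -20.2  67.3] rpy [-179.8    0.   131.1] F [-3.3 -3.5  2.1] w 23.1 q [-0.22  0.87  0.37  1.62 -0.42  0.73  1.06]
trav [0.13, 0.75, -0.02] ang [-0.2, 0.0, -2.9]
trav [0.18, 1.37, -0.02] ang [-0.2, 0.0, -5.9]
trav [0.24, 1.89, -0.03] ang [-0.2, 0.0, -8.4]
```

View pics/w5.png

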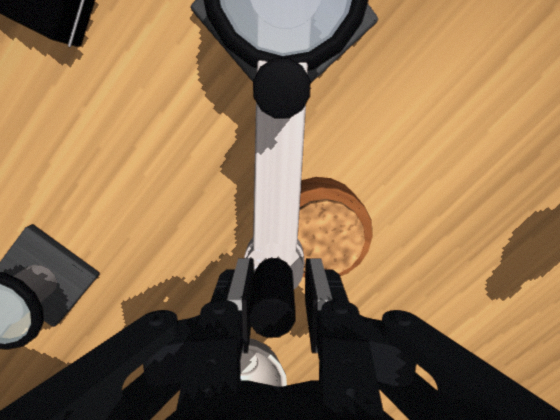

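The rest's cork is at px (333,230), just ahead of the bar at col 278. The pair is still folded. I'll finish the arc.

```bash
python3 -m jog '{"angular":[[0,0,-3],[0,0,-6],[0,0,-8.4],[0,0,-9.5],[0,0,-9.5]],"travel":[[0.1,0.75,0],[0.2,1.4,0],[0.2,1.9,0],[0.25,2.15,0],[0.25,2.15,0]],"fingers":[0.73,0.73,0.73,0.73,0.73]}' && python3 -m jog '{"angular":[[0,0,0],[0,0,0],[0,0,0],[0,0,0],[0,0,0]],"travel":[[0,-0.2,0],[0,-0.2,0],[0,-0.2,-4],[0,-0.2,-8],[-3,-0.2,-12]],"fingers":[0.6,0.45,0.45,0.45,0.45]}' && python3 -c "
from h import *
st()
im=get_image('wrist');cv2.imwrite('pics/w6.png',im[:,:,::-1]);m=camera_model('wrist');np.savez('w6.npz',**m)
for p in [(668.5,-1.5,36),(673,-5,100),(580.4,72,61)]: print(px('wrist',p).round())"
```

```text
clock: 10.15
eef_pos: [675.0, -2.3, 66.3]
tool_rot: [3.141, 0.0, 2.452]
force: [-1.2, -1.1, 1.6]
width: 22.9
clock: 10.78
eef_pos: [695.8, -20.1, 187.3]
tool_rot: [3.14, -0.003, 2.455]
force: [0.9, 0.2, 0.5]
width: 47.1
t 10.775 p [695.8 -20.1 187.3] rpy [179.9  -0.2 140.7] F [0.9 0.2 0.5] w 47.1 q [-0.21  0.77  0.38  1.42 -0.31  1.01  1.12]
[276. 140.]
[276. 160.]
[276. -26.]
```

View pics/w6.png

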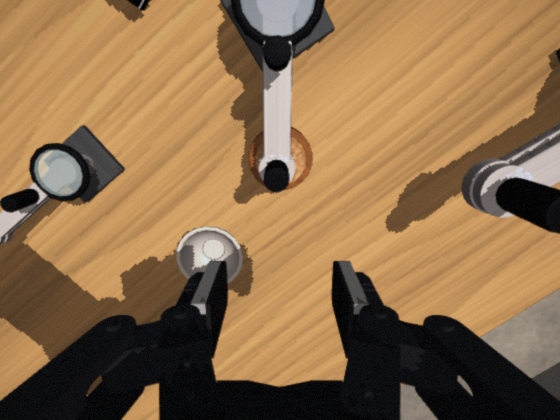

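The gripper is clear, the pair is folded, and the bar (cols 266–291) lies over the rest (cols 250–312, row 155). It may be about 2–3 mm short of the middle, so I'll check in an enlarged crop.

```bash
python3 -c "
from h import *
im=cv2.imread('pics/w6.png');c=cv2.resize(im[30:200,190:370],None,fx=3.5,fy=3.5,interpolation=3);cv2.imwrite('pics/crop6.png',cv2.convertScaleAbs(c,alpha=1.4))
m=dict(np.load('w6.npz'));print(px('wrist',(668.5,-1.5,0)),px('wrist',(668.5,-1.5,36)),m['mtx'].round(1).tolist(),m['T'].round(3).tolist())
"
```

```text
[276.10446339 135.98698741] [275.94039531 140.4986458 ] [[348.1, 0.0, 279.2], [0.0, 348.1, 210.3], [0.0, 0.0, 1.0]] [[0.638, 0.731, 0.241, 642.287], [0.77, -0.608, -0.194, 22.065], [0.005, 0.31, -0.951, 335.989], [0.0, 0.0, 0.0, 1.0]]
```

View pics/crop6.png

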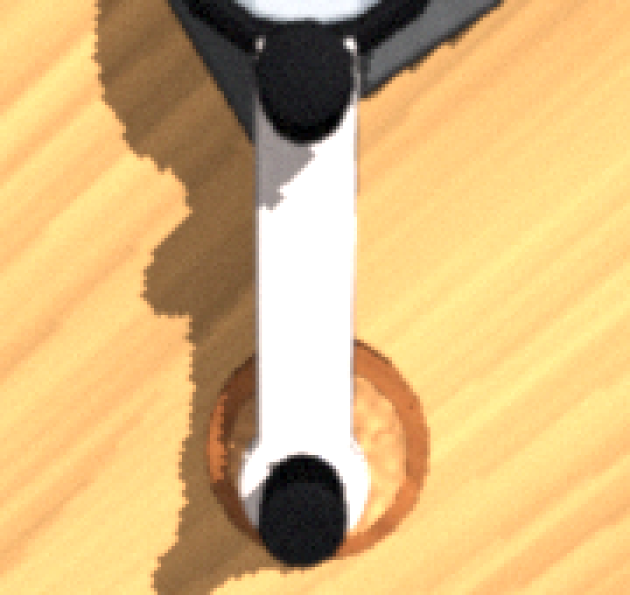

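In the crop the rest's centre is at col 319.5 and the bar's at 305.5. Cast at their heights, the bar is about 3.4 mm short of the middle. I'll re-cage the elbow knob and nudge it that much further.

```bash
python3 -m jog '{"angular":[[0,0,0],[0,0,0],[0,0,0],[0,0,0],[0,0,0]],"travel":[[3,0,2],[3,0,8],[3,0,12],[3,0,12],[3,0,12]],"fingers":[0.45,0.45,0.45,0.45,0.73]}' && python3 -m jog '{"angular":[[0,0,0],[0,0,-1],[0,0,-2],[0,0,-2],[0,0,-2]],"travel":[[0,0,0],[0,0.2,0],[0,0.4,0],[0,0.4,0],[0,0.4,0]],"fingers":[0.73,0.73,0.73,0.73,0.73]}' && python3 -c "
from h import *
st();s=read_state();print(s['eef_pos'][:2]@[.633,.774])"
```

```text
clock: 11.45
eef_pos: [674.7, -4.5, 67.8]
tool_rot: [3.14, 0.002, 2.451]
force: [0.0, -0.4, -0.3]
width: 30.4
clock: 12.08
eef_pos: [675.6, -2.1, 66.4]
tool_rot: [-3.141, 0.0, 2.486]
force: [-1.9, -3.0, 2.7]
width: 23.1
t 12.075 p [675.6  -2.1  66.4] rpy [-179.9    0.   142.4] F [-1.9 -3.   2.7] w 23.1 q [-0.22  0.88  0.32  1.57 -0.36  0.75  1.18]
426.078519226272
```

```bash
python3 -m jog '{"angular":[[0,0,0],[0,0,0],[0,0,0]],"travel":[[0,0.2,0],[0,0.3,0],[0,0.3,0]],"fingers":[0.73,0.73,0.73]}' && python3 -c "
from h import *
st();s=read_state();print(s['eef_pos'][:2]@[.633,.774])"
```

```text
clock: 12.45
eef_pos: [677.8, 1.5, 66.2]
tool_rot: [3.141, -0.0, 2.487]
force: [-1.9, -2.0, 3.2]
width: 23.2
t 12.45 p [677.8   1.5  66.2] rpy [180.   -0.  142.5] F [-1.9 -2.   3.2] w 23.2 q [-0.22  0.88  0.32  1.56 -0.36  0.75  1.17]
430.2093812385806
```

Slightly past the planned 429.0, at 430.2. Release, rise and look with the same geometry.

```bash
python3 -m jog '{"angular":[[0,0,0],[0,0,0],[0,0,0],[0,0,0],[0,0,0]],"travel":[[0,-0.2,0],[0,-0.2,0],[0,-0.2,-4],[0,-0.2,-8],[-3,-0.2,-12]],"fingers":[0.6,0.45,0.45,0.45,0.45]}' && python3 -m jog '{"angular":[[0,0,0]],"travel":[[0,0,0]],"fingers":[0.45]}' && python3 -c "
from h import *
im=get_image('wrist');cv2.imwrite('pics/w7.png',im[:,:,::-1]);c=cv2.resize(im[30:200,190:370,::-1],None,fx=3.5,fy=3.5,interpolation=3);cv2.imwrite('pics/crop7.png',cv2.convertScaleAbs(c,alpha=1.4))
m=camera_model('wrist');print(m['T'].round(3).tolist())"
```

```text
clock: 13.08
eef_pos: [699.6, -15.2, 187.3]
tool_rot: [3.14, -0.003, 2.49]
force: [1.5, -0.2, -0.0]
width: 47.1
clock: 13.2
eef_pos: [704.2, -20.7, 190.5]
tool_rot: [3.137, 0.008, 2.485]
force: [-0.7, -0.7, -1.1]
width: 46.9
[[0.611, 0.755, 0.238, 640.924], [0.792, -0.583, -0.183, 27.044], [0.001, 0.301, -0.954, 330.383], [0.0, 0.0, 0.0, 1.0]]
```

View pics/crop7.png

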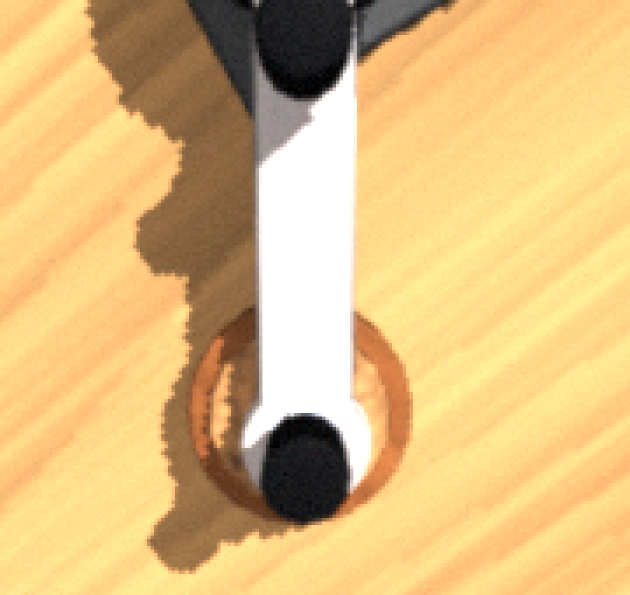

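The rest is centred at col 301.5 and the bar at 306, which is about 1 mm at their heights: over the middle, and still folded. I'll raise the tool, check the bystanders numerically against the first pictures, and hand in.

```bash
python3 -m jog '{"angular":[[0,0,0],[0,0,0],[0,0,0],[0,0,0]],"travel":[[0,0,-5],[0,0,-5],[0,0,-5],[0,0,-5]],"fingers":[0.4,0.4,0.4,0.4]}' && python3 -c "
from h import *
for n in('scene','top'):
    a=cv2.imread(f'pics/{n}0.png');b=get_image(n)[:,:,::-1]
    for nm,p,r in(('block',(472,5,13),14),('jar',(520,163,40),14),('dish',(701,-114,14),14)):
        u,v=px(n,p).astype(int);s=np.s_[v-r:v+r,u-r:u+r]
        sh=cv2.phaseCorrelate(cv2.cvtColor(a[s],6).astype(np.float32),cv2.cvtColor(np.ascontiguousarray(b[s]),6).astype(np.float32))
        print(n,nm,(u,v),cv2.absdiff(a[s],np.ascontiguousarray(b[s])).mean().round(1),np.round(sh[0],2),round(sh[1],2))
st();print(finish_job())"
```

```text
clock: 13.75
eef_pos: [699.1, -17.8, 234.3]
tool_rot: [-3.14, -0.003, 2.487]
force: [-0.6, -0.7, 0.2]
width: 51.7
scene block (np.int64(212), np.int64(212)) 11.3 [-0.08  0.35] 0.66
scene jar (np.int64(276), np.int64(187)) 57.3 [ 206.54 -121.76] -0.0
scene dish (np.int64(222), np.int64(308)) 13.4 [-0.12 -0.28] 0.82
top block (np.int64(305), np.int64(289)) 62.2 [-7.54  1.13] -0.08
top jar (np.int64(236), np.int64(266)) 11.7 [0.08 0.02] 1.04
top dish (np.int64(357), np.int64(191)) 27.6 [ 0.12 -0.49] 0.3
t 13.85 p [699.5 -18.2 234.8] rpy [-1.799e+02 -1.000e-01  1.425e+02] F [0.2 0.2 0. ] w 51.2 q [-0.22  0.73  0.39  1.36 -0.29  1.11  1.13]
the job is handed in; nothing more can be done
None
```

The loupe on the middle-sized stand is folded away, and I handed the job in at 13.9 s with the gripper open and clear above it.

- **Fold:** I turned the lens arm clockwise by its knob, held loosely between the fingers, to its end stop. The push there reached about 10 N. The lower arm stayed at about −110° in the world frame throughout.
- **Swing:** I then swung the folded pair about 70° by the elbow knob. The first look showed it about 3.4 mm short of the middle of the rest, so I nudged it on. The last close view puts the arm about 1 mm from the middle, and still folded.
- **Bystanders:** The jar (top view), block and dish (scene view) shifted under half a pixel against the first pictures. Two of the six comparisons, the jar in the scene view and the block in the top view, gave no usable match, most likely because the robot was in the way. The dish match in the top view was weak but also showed no shift.
- **Pictures:** I viewed 11 pictures, one over the budget, to confirm the nudge.

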